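Couple the shaker tray to its hidden drive carriage

ROBOT

A 7-joint arm with a two-finger parallel gripper is mounted at the origin on the work surface. World frame = base frame: x ahead of the robot, y to its left, z up, the work surface at z = 0. Lengths are in m, angles in rad, forces in N, time in s.
With the tool pointing down it reaches from about 0.35 to 0.9 m from the base axis. Payload 19.9 kg.
Tool frame: the origin (TCP) lies midway between the tips of the shut fingers; the grasp point (between the pads) lies 19 mm behind it (hold_point_z is the distance from the TCP to the grasp point, in m); y points along the fingers, x is the direction in which the jaws open and shut, and the axes are right-handed (so a half turn about y gives the same grasp; the last joint's range is limited). The gripper opens to 85 mm and grips with 20 to 120 N. Pads are 22 mm wide; open, the fingers measure 114 mm over their backs; the gripper's body (76 mm by 85 mm) begins 54 mm behind the grasp point. The pads swing forward as they close: fully open they stand 13 mm farther back than shut.
Start: joints at [1.248, 0.417, -0.01, 1.614, 0.005, 1.111, -0.053], TCP at [0.174, -0.6, 0.231] pointing down, gripper open.
Joint ranges: [-2.81, 2.81], [-0.39, 2.02], [-1.27, 1.25], [0.06, 2.57], [-1.19, 4.33], [0.19, 2], [-2.82, 2.82]. Speed limits (rad/s): [1.89, 1.89, 2.39, 2.39, 3.01, 3.01, 3.01].

INTERFACE

Orientations are given as [roll, pitch, yaw] about the fixed x, y, z axes, in that order (R = Rz(yaw) Ry(pitch) Rx(roll)).
In Python, from bench import * gives the robot as it stands.
- The arm moves only by the tool arm_command, never from a script. Its argument "increments" is a list that holds one entry, the list of rows, each a list of 4 numbers: the shift along the tool's x, y, z in cm, then the turn about the tool's y in rad. A call has 1 to 12 rows; each row is the pose to reach, as a shift and turn from the pose commanded when the call began, along the tool's axes at that moment; what a row does not reach only later rows make up. A row lasts 1/12 s, in which the tool goes at most 41.7 mm and 7.16 degrees, less where a joint would pass 70% of its speed; a pose out of reach is approached as far as the arm can. A call with a gripper value outside its range is refused whole. "grip" is the gripper's target within -1 to 1 (fully open at 1, half-way at 0, shut at -1), set as the call begins (left out, the last holds). The fingers move at their own pace and stop on an object; the grip force is fixed at half the most. Time passes only in rows, so rows that repeat a pose let the fingers close. It gives the time, the measured TCP pose, the force and the opening at its end, in the units of the state.
- observe(): the state, without advancing time (a new reading comes with each control period).
- get_image(name): name is "scene" or "top" or "wrist"; returns a dict with "image" (420x560x3 uint8, red, green, blue), "mtx" (3x3 intrinsics, pixels), "extrinsics" (4x4, takes a point from camera to world coordinates); the wrist camera has in their place "hand_eye" (4x4, takes a point from camera to tool coordinates, whose origin is the TCP and whose axes are the tool frame's). Camera axes: x right, y down, z forward; pixel columns grow to the right and rows downward; lengths in m; the calibration is good to about 2 mm. A picture is of the moment at which its call begins: read the wrist's pose just before it. There is no depth.
- sign_off(): hands the job in, once; it reports no verdict.
The state is a dict: "time": time; "joint_pos": joint angles; "qd": joint speeds; "joint_efforts": joint torques, N m; "ee_pos": TCP position; "tcp_rot": TCP orientation; "contact_force": force on the tool from outside, world axes, zero at the start; "torque": the same for the moment, N m; "opening": finger opening in m.
Only numpy, scipy, OpenCV 4.12 (cv2) and the standard library are available. Lean on these libraries where they do the work, as an engineer would, in place of code of your own. Each camera call takes 0.05 s, during which the arm holds its last target.

TASK

Couple the shaker's tray to its drive again: take the red-knobbed pin out of the steel block, put it into the brass bush on the tray and, pressing only lightly, slide the tray along with the pin until you feel its tip drop into the hole of the drive carriage hidden below. Then press the pin fully home, shoulder down on the bush, and let go; never force it, and leave the other two studs and everything else on the bench where they are.

Things in the scene. Friction and masses are not known exactly. Their poses are not given: they have to be found in the camera images.
- coupling_pin_knob (a point): Middle of the red knob of the coupling pin, which stands upright in one of the block's three holes (which one varies). The knob is a round grip 23 mm in diameter, 40 mm tall. Under it a steel shoulder, 26 mm in diameter, 4 mm thick; under that a shank 10 mm in diameter, 48 mm long, the last 3 mm tapered to 6 mm. The tip is 74 mm below this point. z points up the pin. Mass 55 to 95 g.
- coupling_pin_shoulder (a point): Centre of the underside of the same pin's steel shoulder, on the pin's axis, 26 mm below the middle of the knob and 48 mm above the tip.
- bush (a point): Centre of the top face of the square brass bush (40 by 40 mm, 14 mm thick, 10 mm proud of the tray plate), about 116 mm above the bench; the pin's shoulder ends here. Its upright through hole is 12 mm in diameter, the mouth bevelled out to 17 mm. It moves with the tray, which slides on rails with a drag of about 2 N. Two clamped glass flasks 130 mm tall stand on the tray over 90 mm behind it.
- shaker: White bench shaker, 260 by 300 mm, fixed on the bench; origin at the middle of its underside, z up, x from its control panel (robot's side) to its back, y along its 300 mm width, the line on which the tray slides. The tray goes 40 mm to either side of its middle, between stops. It starts over towards +y: the bush 24 to 36 mm from the middle.
- drive_line (a point): Point fixed in the shaker (axes as the shaker's), hidden under the tray: the middle of the carriage's line, at the height of the carriage's flat top, 84 mm above the bench. It lies 32 mm below the level of the bush's top face, exactly under the bush when the tray is in its middle. A pin tip resting on the carriage leaves its shoulder 16 mm above the bush.
- block: Steel accessory block, 60 by 190 by 62 mm tall, fixed on the bench; origin at the middle of its underside, y along its length. Upright blind holes 12 mm in diameter and 52 mm deep at y = -60, 0 and 60 mm hold the red-knobbed pin and the two studs, each resting with its shoulder on the block's top.
- black_stud_knob (a point): Centre of the black knob (23 mm in diameter, 40 mm tall) of a tray stud with a short 26 mm shank, standing in the block. It does not belong to this job and stays where it is.
- blue_stud_knob (a point): Centre of the blue knob (23 mm in diameter, 40 mm tall) of a tray stud with a short 26 mm shank, standing in the block. It does not belong to this job and stays where it is.
- beaker: Empty glass beaker, 88 mm in diameter, 110 mm tall, origin at the middle of its underside. To be left alone.
- reagent_bottle: Amber bottle with a blue cap, 68 mm in diameter, 150 mm tall, origin at the middle of its underside. To be left alone.
- petri_dish: Closed Petri dish, 90 mm in diameter, 17 mm tall, origin at the middle of its underside. To be left alone.
- red_marker: Marker pen with a red cap lying on the bench, 135 mm long, 17 mm thick, along its x axis, origin near its middle. To be left alone.
- black_marker: Black marker pen lying on the bench, 135 mm long, 17 mm thick, along its x axis, origin near its middle. To be left alone.
- drive_line_end (a point): Point fixed in the shaker, on the carriage's line, 28 mm to -y of drive_line. The carriage stands where the motor stopped, held by its gear. Its one hole (12.5 mm in diameter, 2 mm bevel, 24 mm deep) is centred on this line, unseen and unmeasured, anywhere from here to 18 mm on the +y side of drive_line; elsewhere below the bush its top is flat and unbroken.

How it is judged:
By the outcome, as a careful person would: the job done as asked, in the order asked, and still so for the second after the job is handed in, with the robot touching nothing.
It also fails if it takes over 61 s, if anything falls off the work surface, if the arm or the gripper's body presses on something with over 40 N, if the wrist force passes 120 N, or if a joint passes its speed limit or range.

## Working session

There is one attempt and no reset: what is moved stays moved. The work goes in short steps, Python scripts to look and compute and a tool call to move; the robot and the scene stay as the last step left them, time stands still between calls to the robot, and variables do not carry over. Pictures are saved under pics/ and viewed, and the job is handed in when it is done.

Besides the shell and the picture viewer there is one more tool, called as a command line: name --argument value ..., lists and objects as JSON in quotes. arm_command: Moves the arm, as the interface text tells. Its arguments: {"type":"object","properties":{"increments":{"type":"array","items":{"type":"array","items":{"type":"array","items":{"type":"number"}}}},"grip":{"type":"number"}},"required":["increments"]}

```bash
mkdir -p pics; ls; python3 - <<'E'
from bench import *
import cv2,numpy as np
s=observe()
for k in s: print(k,np.round(s[k],4))
for n in ["scene","top","wrist"]:
    d=get_image(n); cv2.imwrite(f"pics/{n}0.png",d["image"][:,:,::-1])
    print(n,np.round(d["mtx"],1).tolist(),np.round(d.get("extrinsics",d.get("hand_eye")),4).tolist())
E
```

```text
pics
time 0.0
joint_pos [ 1.2475  0.418  -0.0103  1.6142  0.0047  1.1107 -0.053 ]
qd [-0.0019 -0.0015  0.0003  0.002   0.001   0.0005  0.0013]
joint_efforts [-2.40000e-03 -8.64453e+01  6.78000e-01 -4.34903e+01  1.91000e-02
  7.40000e-03 -1.00000e-04]
ee_pos [ 0.1737 -0.6     0.2306]
tcp_rot [-1.5709e+00  1.3000e-03 -1.2890e+00]
contact_force [-0.3651  0.1108 -0.1382]
torque [-0.0111 -0.003  -0.0336]
opening 0.0858
scene [[465.7, 0.0, 281.5], [0.0, 465.7, 203.9], [0.0, 0.0, 1.0]] [[0.0209, 0.8388, -0.544, 1.186], [0.9997, -0.01, 0.023, 0.0244], [0.0138, -0.5443, -0.8388, 1.1015], [0.0, 0.0, 0.0, 1.0]]
top [[408.9, 0.0, 280.7], [0.0, 408.9, 217.4], [0.0, 0.0, 1.0]] [[0.0121, -0.994, 0.1088, 0.4316], [-0.9999, -0.0114, 0.0076, 0.0465], [-0.0063, -0.1089, -0.994, 1.0622], [0.0, 0.0, 0.0, 1.0]]
wrist [[336.1, 0.0, 281.1], [0.0, 336.1, 204.3], [0.0, 0.0, 1.0]] [[1.0, -0.0004, 0.0016, 0.0006], [-0.0016, -0.2697, 0.9629, -0.1414], [0.0001, -0.9629, -0.2697, 0.0687], [0.0, 0.0, 0.0, 1.0]]
```

View pics/scene0.png

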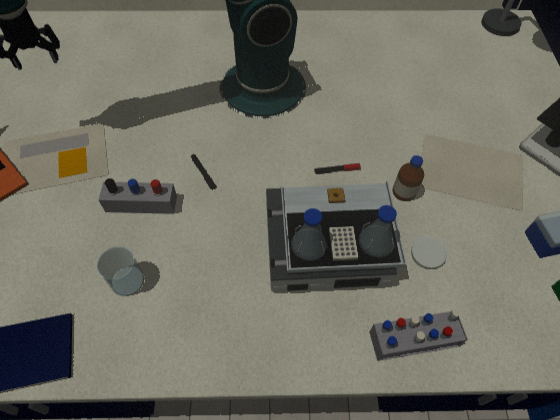

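View pics/top0.png

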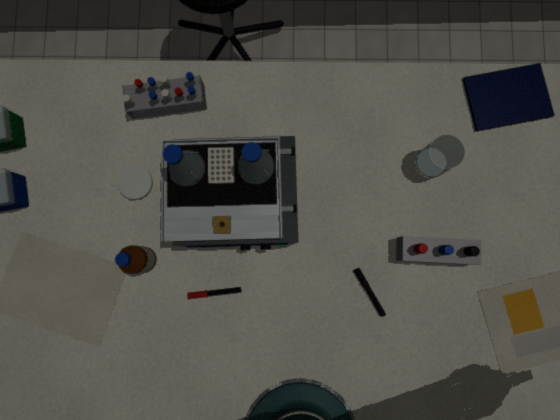

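View pics/wrist0.png

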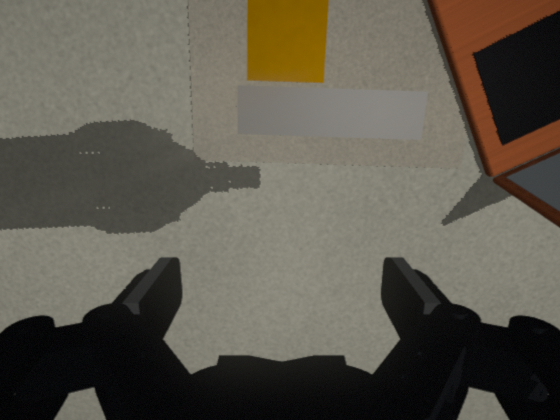

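The block (lower left of the scene view) holds black, blue and red knobs. In the top view they are at about (471,251), (446,250) and (421,248), and the bush is at about (222,225). Next I'll measure these points.

```bash
cat > h.py <<'E'
from bench import *
import cv2,numpy as np
def ray(px,d,E=None):
    E=d["extrinsics"] if E is None else E
    K=np.array(d["mtx"]);E=np.array(E)
    v=E[:3,:3]@np.linalg.solve(K,[px[0],px[1],1.]);return E[:3,3],v/np.linalg.norm(v)
def onz(px,d,z,E=None):
    o,v=ray(px,d,E);return o+v*(z-o[2])/v[2]
def tri(rs):
    A=np.zeros((3,3));b=np.zeros(3)
    for o,v in rs:
        P=np.eye(3)-np.outer(v,v);A+=P;b+=P@o
    p=np.linalg.solve(A,b);return p,[np.linalg.norm((np.eye(3)-np.outer(v,v))@(p-o)) for o,v in rs]
def blobs(im,lo,hi,amin=15):
    h=cv2.cvtColor(im,cv2.COLOR_RGB2HSV)
    m=cv2.inRange(h,np.array(lo),np.array(hi))
    n,l,st,c=cv2.connectedComponentsWithStats(m)
    return [(c[i].round(1).tolist(),st[i].tolist()) for i in range(1,n) if st[i,4]>=amin],m
from scipy.spatial.transform import Rotation as Ro
def wristE(d,s):
    T=np.eye(4);T[:3,:3]=Ro.from_euler('xyz',s["tcp_rot"]).as_matrix();T[:3,3]=s["ee_pos"]
    return T@np.array(d["hand_eye"])
E
python3 - <<'E'
from h import *
for n in ["scene","top"]:
    d=get_image(n);im=np.ascontiguousarray(d["image"])
    print(n)
    for nm,lo,hi in [("red",(0,130,60),(6,255,255)),("red2",(172,130,60),(180,255,255)),("blue",(105,130,60),(125,255,255)),("brass",(10,100,60),(28,255,255))]:
        print(nm,[b for b in blobs(im,lo,hi)[0]])
    crops={"scene":[(320,180,370,210),(90,170,190,220),(255,170,415,295)],"top":[(150,130,310,255),(390,225,490,275)]}[n]
    for i,(a,b,c,e) in enumerate(crops):
        k=min(800/(c-a),600/(e-b)); cv2.imwrite(f"pics/{n}_c{i}.png",cv2.resize(im[b:e,a:c,::-1],None,fx=k,fy=k,interpolation=cv2.INTER_CUBIC)); print(i,k)
E
```

```text
scene
red [([351.3, 166.7], [344, 164, 16, 7, 86]), ([154.5, 184.2], [151, 180, 9, 13, 60]), ([400.7, 322.0], [396, 318, 10, 9, 63]), ([448.1, 330.4], [444, 327, 9, 8, 54])]
red2 []
blue [([416.7, 159.9], [412, 156, 11, 9, 75]), ([131.5, 182.4], [128, 179, 8, 8, 44]), ([386.9, 212.9], [378, 206, 19, 15, 220]), ([312.4, 216.2], [304, 209, 18, 16, 226]), ([428.6, 317.1], [425, 314, 8, 8, 48]), ([387.2, 324.3], [384, 321, 8, 8, 52]), ([434.2, 332.7], [431, 329, 8, 8, 53]), ([392.0, 340.1], [388, 336, 9, 9, 58])]
brass [([72.0, 161.7], [58, 147, 30, 31, 753]), ([9.3, 177.7], [0, 156, 26, 41, 350]), ([408.8, 173.0], [400, 163, 20, 19, 235]), ([335.6, 194.6], [328, 188, 17, 15, 195])]
0 16.0
1 8.0
2 4.8
top
red [([137.2, 81.8], [135, 79, 6, 7, 32]), ([177.6, 90.5], [175, 88, 7, 6, 33]), ([422.8, 247.9], [419, 244, 9, 9, 65]), ([197.0, 294.3], [188, 291, 19, 7, 101])]
red2 []
blue [([188.8, 74.9], [186, 72, 7, 6, 28]), ([150.4, 80.1], [148, 78, 6, 5, 27]), ([190.5, 88.5], [188, 86, 6, 6, 32]), ([151.7, 93.7], [149, 91, 7, 6, 30]), ([251.2, 151.1], [242, 142, 19, 19, 266]), ([171.7, 153.3], [163, 145, 19, 18, 262]), ([448.6, 249.2], [445, 245, 8, 9, 58]), ([121.4, 258.7], [116, 253, 12, 13, 125])]
brass [([221.2, 224.1], [213, 216, 17, 17, 228]), ([522.9, 311.2], [503, 289, 41, 46, 1294])]
0 4.8
1 8.0
```

View pics/top_c0.png

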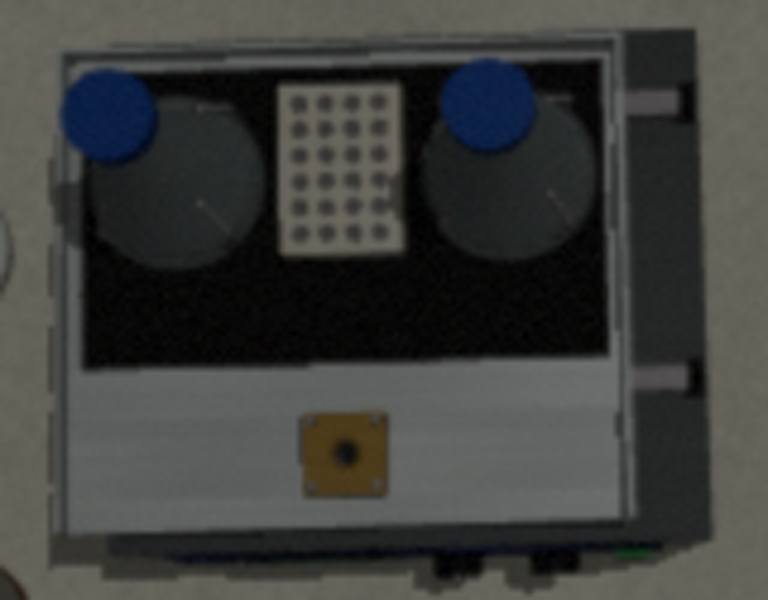

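View pics/top_c1.png

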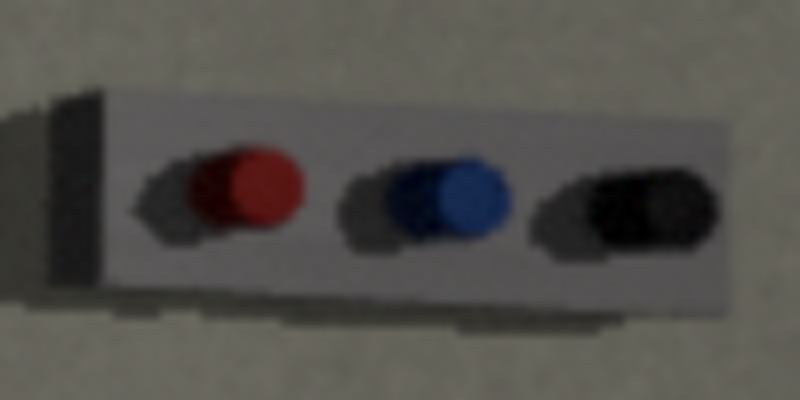

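View pics/scene_c2.png

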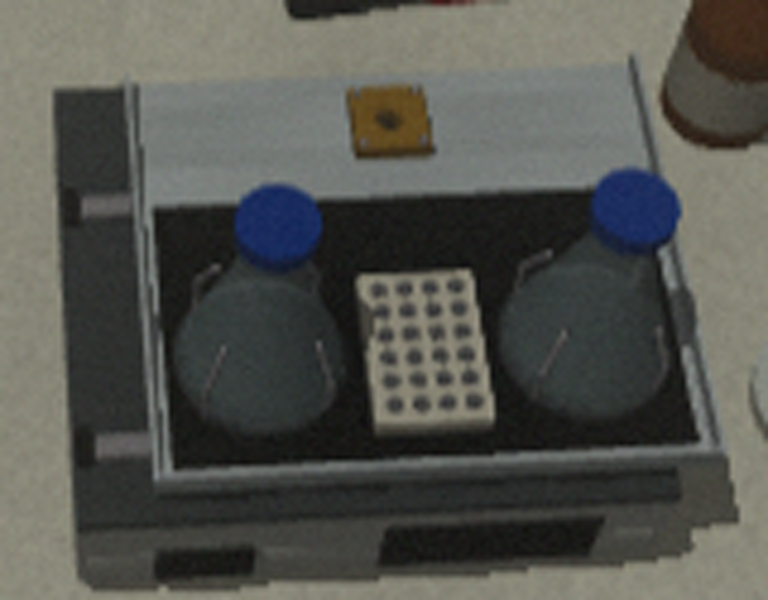

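```bash
python3 - <<'E'
from h import *
t=get_image("top");s=get_image("scene")
print("bush",tri([ray((221.2,224.1),t),ray((335.6,194.6),s)]), onz((221.2,224.1),t,.116),onz((335.6,194.6),s,.116))
print("red",tri([ray((422.8,247.9),t),ray((154.5,184.2),s)]),onz((422.8,247.9),t,.1),onz((155,184),s,.098))
print("blue",onz((448.6,249.2),t,.1),onz((131.5,182.4),s,.1))
for p in [(171.7,153.3),(251.2,151.1)]: print("flask cap",onz(p,t,.23))
E
```

```text
bush (array([0.51799508, 0.19165856, 0.11288784]), [np.float64(0.0006185819160805774), np.float64(0.0006185819160805071)]) [0.5177322  0.19180633 0.116     ] [0.52014992 0.19050697 0.116     ]
red (array([ 0.46876956, -0.28116216,  0.09694588]), [np.float64(1.7064874190354702e-05), np.float64(1.7064874190341587e-05)]) [ 0.46865235 -0.2801075   0.1       ] [ 0.46888619 -0.27963193  0.098     ]
blue [ 0.46633077 -0.34030539  0.1       ] [ 0.46447414 -0.34117845  0.1       ]
flask cap [0.65449479 0.28184353 0.23      ]
flask cap [0.66091778 0.11594893 0.23      ]
```

```bash
cat >> h.py <<'E'
def plan(p,yaw):
    s=observe();R=Ro.from_euler('xyz',s["tcp_rot"]).as_matrix()
    y0=np.arctan2(R[1,0],R[0,0])
    print("t",round(s["time"],2),"tcp",np.round(s["ee_pos"],4),"yaw",round(y0,4),"F",np.round(s["contact_force"],2),"open",round(s["opening"],4))
    print("shift cm",np.round(R.T@(np.array(p)-s["ee_pos"])*100,2),"turn",round(-(yaw-y0),3))
E
python3 - <<'E'
from h import *
t=get_image("top")
f=lambda x,y,z:onz((150+x/4.8,130+y/4.8),t,z)
a,b=f(66,532,.108),f(632,518,.108);print(a,b,np.arctan2(-(a-b)[0],(a-b)[1]))
a,b=f(84,368,.106),f(607,355,.106);print(a,b,np.arctan2(-(a-b)[0],(a-b)[1]))
a,b=f(62,52,.11),f(615,35,.11);print(a,b,np.arctan2(-(a-b)[0],(a-b)[1]))
plan([.469,-.281,.22],-.04)
E
```

```text
[0.47764657 0.32633742 0.108     ] [0.48770204 0.0508185  0.108     ] 0.03648028239304613
[0.5585467  0.32153963 0.106     ] [0.56789681 0.06407568 0.106     ] 0.03630021845889963
[0.71698933 0.3381224  0.11      ] [0.72851531 0.06214301 0.11      ] 0.04173964972538182
t 0.4 tcp [ 0.1738 -0.6003  0.2312] yaw -1.289 F [ 0.63  0.66 -0.47] open 0.0855
shift cm [-22.46   1.12  37.24] turn -1.249
```

arm_command --increments '[[[-1.9,0.1,3.1,-0.1],[-3.8,0.2,6.2,-0.2],[-5.7,0.3,9.3,-0.3],[-7.6,0.4,12.4,-0.4],[-9.5,0.5,15.5,-0.5],[-11.4,0.6,18.6,-0.6],[-13.3,0.7,21.7,-0.7],[-15.2,0.8,24.8,-0.8],[-17.1,0.9,27.9,-0.9],[-19,1,31,-1.0],[-21,1.1,34.5,-1.12],[-22.4,1.1,37.2,-1.249]]]' --grip 1

```text
time: 1.4
ee_pos: [0.4705, -0.2789, 0.2205]
tcp_rot: [-1.571, -0.001, -0.037]
contact_force: [1.5, 0.3, -0.7]
opening: 0.0854
```

```bash
python3 - <<'E'
from h import *
plan([.469,-.281,.22],-.04)
s=observe();d=get_image("wrist");cv2.imwrite("pics/w1.png",d["image"][:,:,::-1])
im=np.ascontiguousarray(d["image"]);E=wristE(d,s)
for b in blobs(im,(0,120,40),(8,255,255),100)[0]+blobs(im,(105,120,40),(125,255,255),100)[0]: print(b,onz(b[0],d,.108,E))
E
```

```text
t 1.4 tcp [ 0.4705 -0.2789  0.2205] yaw -0.0367 F [ 1.5   0.26 -0.65] open 0.0854
shift cm [-0.15  0.05 -0.21] turn 0.003
([279.8, 198.8], [266, 181, 29, 33, 657]) [ 0.47031171 -0.27807174  0.108     ]
([279.5, 268.8], [267, 258, 26, 23, 476]) [ 0.46780039 -0.33806156  0.108     ]
```

View pics/w1.png

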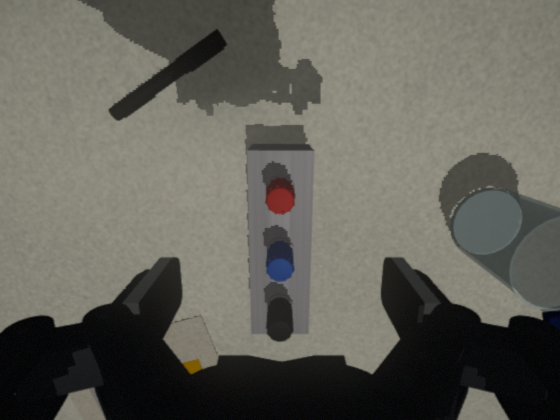

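arm_command --increments '[[[-0.05,1.5,-0.1,0],[-0.05,4,-0.1,0],[-0.05,6.5,-0.1,0],[-0.05,9,-0.1,0],[-0.05,11,-0.1,0],[-0.05,12.8,-0.1,0],[-0.05,14,-0.1,0],[-0.05,14.6,-0.1,0],[-0.05,14.6,-0.1,0],[-0.05,14.6,-0.1,0]]]'

```text
time: 2.28
ee_pos: [0.4686, -0.2829, 0.0748]
tcp_rot: [-1.571, -0.0, -0.044]
contact_force: [-0.3, 0.1, -0.1]
opening: 0.0853
```

```bash
python3 - <<'E'
from h import *
plan([.4697,-.280,.074],-.04)
s=observe();d=get_image("wrist");cv2.imwrite("pics/w2.png",d["image"][:,:,::-1])
im=np.ascontiguousarray(d["image"]);E=wristE(d,s)
for b in blobs(im,(0,120,40),(8,255,255),100)[0]: print(b,onz(b[0],d,.108,E))
E
```

```text
t 2.28 tcp [ 0.4686 -0.2829  0.0748] yaw -0.0441 F [-0.33  0.05 -0.14] open 0.0853
shift cm [0.1  0.08 0.29] turn -0.004
([283.0, 274.3], [253, 229, 62, 88, 4124]) [ 0.47042578 -0.27140476  0.108     ]
```

View pics/w2.png

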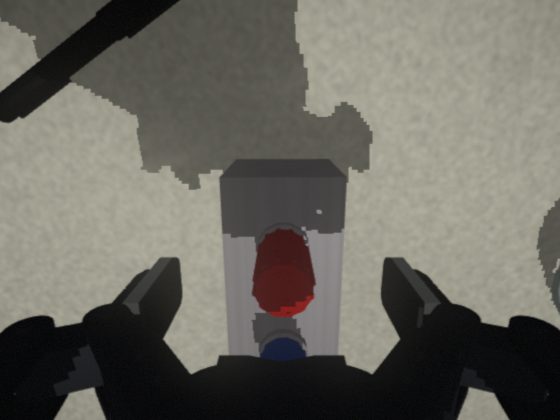

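The picture shows the red knob between the open fingers, with its top face centred at about (284,289). I'll work out the remaining offset from that.

```bash
python3 - <<'E'
from h import *
s=observe();d=get_image("wrist");E=wristE(d,s)
for p in [(284,287),(284,290),(284,293)]:
    q=onz(p,d,.108,E);print(q)
# outline check
q=onz((284,317),d,.108,E);print("front edge",q)
q=onz((253,288),d,.108,E)-onz((315,288),d,.108,E);print("dia",np.linalg.norm(q))
plan([.4702,-.280,.074],-.04)
E
```

```text
[ 0.47071607 -0.27669969  0.108     ]
[ 0.47066556 -0.27790974  0.108     ]
[ 0.47061478 -0.27912637  0.108     ]
front edge [ 0.47019834 -0.28910302  0.108     ]
dia 0.022376625868584684
t 2.38 tcp [ 0.4688 -0.283   0.0753] yaw -0.0441 F [-0.38 -0.48 -0.33] open 0.0855
shift cm [0.13 0.13 0.31] turn -0.004
```

arm_command --increments '[[[0.1,0,0.2,0],[0.18,0,0.4,0],[0.18,0,0.4,0],[0.18,0,0.4,0]]]'

```text
time: 2.72
ee_pos: [0.4705, -0.2786, 0.0746]
tcp_rot: [-1.571, -0.0, -0.044]
contact_force: [-0.6, -0.4, -0.1]
opening: 0.0856
```

arm_command --increments '[[[0,0,0,0],[0,0,0,0],[0,0,0,0],[0,0,0,0],[0,0,0,0],[0,0,0,0],[0,0,0,0],[0,0,0,0],[0,0,0,0],[0,0,0,0]]]' --grip -1

```text
time: 3.55
ee_pos: [0.4703, -0.2788, 0.0744]
tcp_rot: [-1.571, 0.0, -0.044]
contact_force: [-1.8, 1.1, 4.6]
opening: 0.0217
```

```bash
python3 - <<'E'
from h import *
plan([.4702,-.280,.2],-.04)
s=observe();d=get_image("wrist");cv2.imwrite("pics/w3.png",d["image"][:,:,::-1])
E
```

```text
t 3.55 tcp [ 0.4703 -0.2788  0.0744] yaw -0.044 F [-1.83  1.07  4.62] open 0.0217
shift cm [ -0.   -12.56  -0.12] turn -0.004
```

View pics/w3.png

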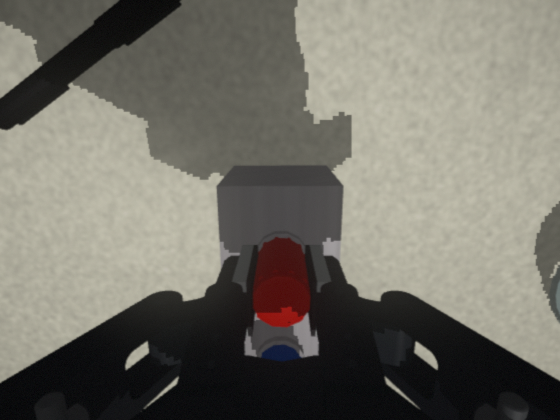

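The red knob is held (opening 21.7 mm, knob between the pads). Lifting straight up.

arm_command --increments '[[[0,-0.5,0,0],[0,-1.5,0,0],[0,-3,0,0],[0,-4.5,0,0],[0,-6,0,0],[0,-8,0,0],[0,-10,0,0],[0,-12,0,0],[0,-14,0,0],[0,-16,0,0],[0,-16.5,0,0],[0,-16.5,0,0]]]'

```text
time: 4.6
ee_pos: [0.4708, -0.279, 0.2411]
tcp_rot: [-1.572, -0.002, -0.044]
contact_force: [-0.1, -0.3, -1.0]
opening: 0.0212
```

```bash
python3 - <<'E'
from h import *
plan([.519,.191,.24],.038)
s=observe();d=get_image("wrist");cv2.imwrite("pics/w4.png",d["image"][:,:,::-1])
d=get_image("scene");cv2.imwrite("pics/s4.png",d["image"][:,:,::-1])
E
```

```text
t 4.6 tcp [ 0.4708 -0.279   0.2411] yaw -0.044 F [-0.09 -0.33 -1.04] open 0.0212
shift cm [ 2.75  0.05 47.17] turn -0.082
```

View pics/w4.png

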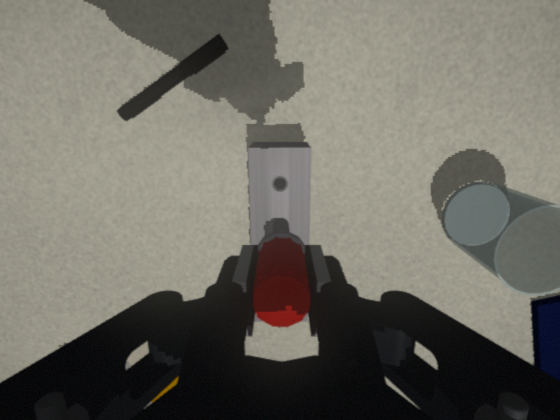

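View pics/s4.png

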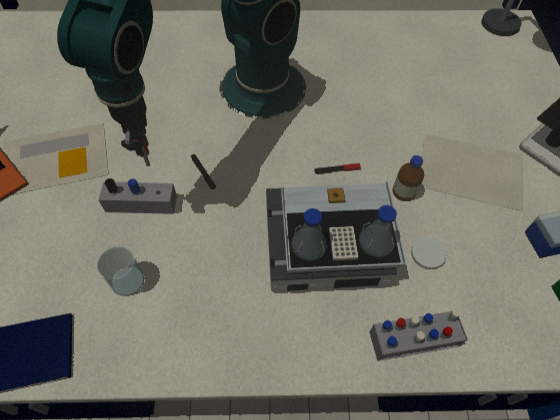

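The pin is out and upright in the grip, and the empty hole shows at (279,183). Carrying it to just short of the bush.

arm_command --increments '[[[0.2,0,1.5,0],[0.5,0,5,0],[0.8,0,9,-0.02],[1.0,0,13,-0.03],[1.3,0,17,-0.04],[1.6,0,21,-0.05],[1.9,0,25,-0.06],[2.2,0,29,-0.07],[2.4,0,33,-0.08],[2.6,0,36.5,-0.082],[2.75,0,39,-0.082],[2.75,0,39,-0.082]]]'

```text
time: 5.7
ee_pos: [0.514, 0.1152, 0.2384]
tcp_rot: [-1.568, 0.001, 0.045]
contact_force: [-0.8, 0.1, -0.4]
opening: 0.0215
```

```bash
python3 - <<'E'
from h import *
plan([.519,.191,.24],.038)
s=observe();d=get_image("wrist");cv2.imwrite("pics/w5.png",d["image"][:,:,::-1])
im=np.ascontiguousarray(d["image"]);E=wristE(d,s)
for b in blobs(im,(10,90,40),(28,255,255),200)[0]: print(b,onz(b[0],d,.116,E))
cv2.imwrite("pics/w5c.png",cv2.resize(im[120:330,190:370,::-1],None,fx=2.8,fy=2.8,interpolation=cv2.INTER_CUBIC))
E
```

```text
t 5.7 tcp [0.514  0.1152 0.2384] yaw 0.0445 F [-0.79  0.14 -0.45] open 0.0215
shift cm [ 0.84 -0.15  7.55] turn 0.007
([293.4, 100.3], [267, 74, 54, 55, 2438]) [0.52033336 0.19041442 0.116     ]
```

View pics/w5.png

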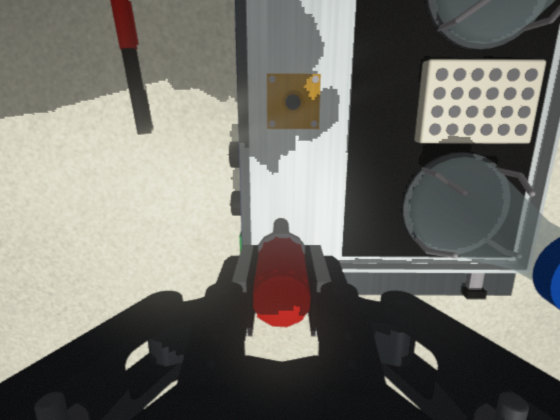

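View pics/w5c.png

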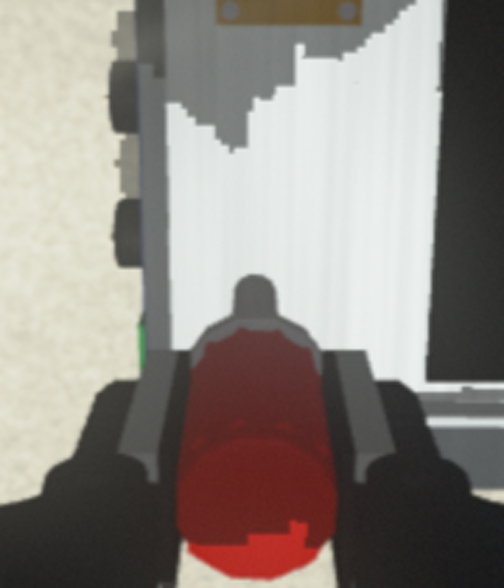

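```bash
python3 - <<'E'
from h import *
d=get_image("wrist")
T=lambda p,r:(lambda M:M)(np.block([[Ro.from_euler('xyz',r).as_matrix(),np.array(p)[:,None]],[np.zeros((1,3)),np.ones((1,1))]]))
M=T([.4708,-.279,.2411],[-1.572,-.002,-.044]);E=M@d["hand_eye"]
h=onz((279.5,183.5),d,.062,E);print("hole",h)
print("hole in seated tool frame",np.linalg.inv(T([.4703,-.2788,.0744],[-1.571,0,-.044]))@np.append(h,1))
H=np.array(d["hand_eye"])
for p,y in [((281,218),.0604),((281,220),.0604),((280.5,310),-.0536),((281.5,325),-.0536)]:
    o,v=ray(p,d,H);print(p,o+v*(y-o[1])/v[1])
s=observe();M=T(s["ee_pos"],s["tcp_rot"]);E=M@H
b=onz((293.2,101),d,.116,E);print("bush hole",b,"in tool",np.linalg.inv(M)@np.append(b,1))
E
```

```text
hole [ 0.47015697 -0.28060911  0.062     ]
hole in seated tool frame [-6.33137335e-05  1.24003691e-02 -1.81112307e-03  1.00000000e+00]
(281, 218) [0.00055593 0.0604     0.00198403]
(281, 220) [0.00055585 0.0604     0.00065539]
(280.5, 310) [ 0.00043155 -0.0536      0.010364  ]
(281.5, 325) [ 0.00073114 -0.0536      0.00520075]
bush hole [0.52076915 0.18476026 0.116     ] in tool [0.00969482 0.12216036 0.07403935 1.        ]
```

```bash
python3 - <<'E'
from h import *
s=observe();d=get_image("wrist");H=np.array(d["hand_eye"])
print(s["time"],s["ee_pos"],s["tcp_rot"],s["qd"].__repr__())
im=np.ascontiguousarray(d["image"]);E=wristE(d,s)
for b in blobs(im,(10,90,40),(28,255,255),200)[0]: print(b,onz(b[0],d,.116,E))
for p in [(281.5,296),(281.5,325)]:
    o,v=ray(p,d,H);print(p,o+v*(-.0336-o[1])/v[1])
h=cv2.cvtColor(im,cv2.COLOR_RGB2GRAY)
print(h[60:140,int(b[0][0])].tolist())
cv2.imwrite("pics/w6c.png",cv2.resize(im[70:150,250:340,::-1],None,fx=7,fy=7,interpolation=cv2.INTER_CUBIC))
E
```

```text
5.8 [0.51428866 0.11035926 0.23815344] [-1.57044733  0.00197686  0.04003791] array([ 0.03560815, -0.01316344,  0.0240385 ,  0.00394055,  0.00065189,
        0.00384779,  0.01390086])
([292.8, 93.0], [267, 66, 53, 56, 2535]) [0.52018975 0.19044436 0.116     ]
(281.5, 296) [ 0.00075796 -0.0336      0.00304781]
(281.5, 325) [ 0.00076209 -0.0336     -0.00905189]
[120, 120, 120, 120, 120, 115, 94, 87, 87, 86, 86, 86, 87, 88, 88, 86, 89, 89, 89, 90, 88, 88, 86, 80, 77, 78, 74, 68, 65, 64, 64, 62, 62, 61, 60, 61, 60, 59, 60, 59, 59, 59, 64, 74, 78, 80, 82, 84, 86, 85, 85, 86, 88, 89, 89, 90, 90, 91, 90, 91, 91, 96, 110, 122, 124, 124, 124, 123, 123, 123, 124, 123, 124, 124, 123, 124, 124, 124, 124, 125]
```

View pics/w6c.png

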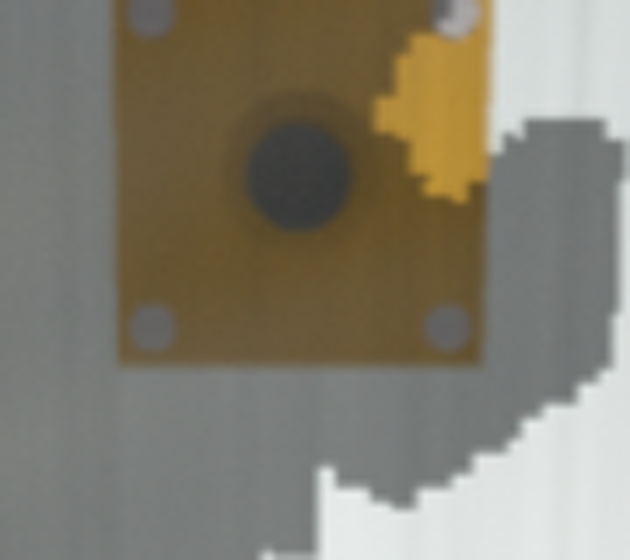

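```bash
python3 - <<'E'
from h import *
plan([.5196,.191,.188],.038)
E
```

```text
t 5.85 tcp [0.5145 0.1092 0.2383] yaw 0.0382 F [ 0.39 -0.64 -1.2 ] open 0.0211
shift cm [0.84 5.03 8.16] turn 0.0
```

arm_command --increments '[[[0.2,0,1.5,0],[0.4,0,3.5,0],[0.6,0,5.5,0],[0.8,0,7.2,0],[0.84,0.5,8.0,0],[0.84,1.5,8.1,0],[0.84,3,8.1,0],[0.84,4.2,8.1,0],[0.84,5,8.1,0],[0.84,5,8.1,0],[0.84,5,8.1,0],[0.84,5,8.1,0]]]'

```text
time: 6.85
ee_pos: [0.5205, 0.1907, 0.1897]
tcp_rot: [-1.571, -0.0, 0.038]
contact_force: [0.6, -0.0, -0.2]
opening: 0.0213
```

```bash
python3 - <<'E'
from h import *
plan([.5196,.191,.188],.038)
s=observe();d=get_image("wrist");cv2.imwrite("pics/w7.png",d["image"][:,:,::-1])
im=np.ascontiguousarray(d["image"])
cv2.imwrite("pics/w7c.png",cv2.resize(im[150:330,200:360,::-1],None,fx=3.3,fy=3.3,interpolation=cv2.INTER_CUBIC))
d=get_image("scene");im=d["image"];cv2.imwrite("pics/s7c.png",cv2.resize(im[130:230,270:410,::-1],None,fx=5,fy=5,interpolation=cv2.INTER_CUBIC))
E
```

```text
t 6.85 tcp [0.5205 0.1907 0.1897] yaw 0.0376 F [ 0.62 -0.04 -0.19] open 0.0213
shift cm [-0.09  0.17  0.03] turn -0.0
```

View pics/w7c.png

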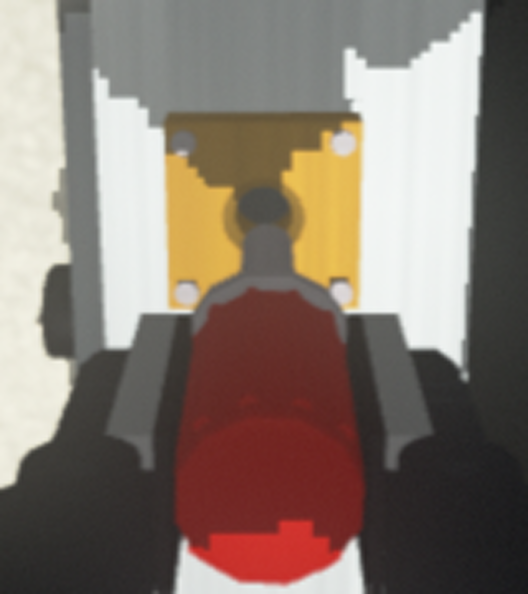

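View pics/s7c.png

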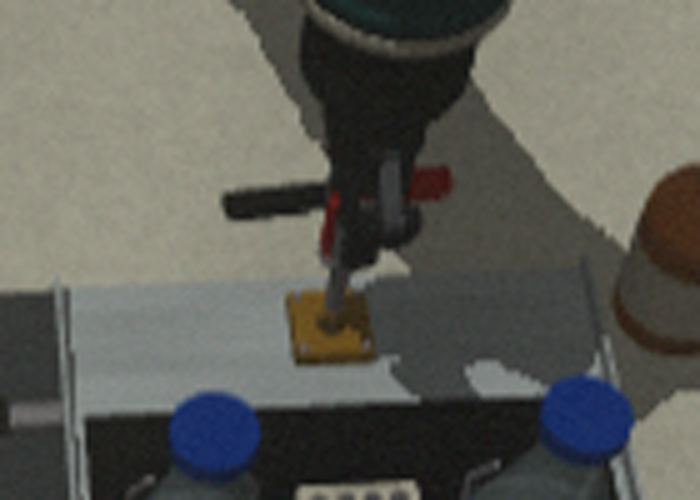

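```bash
python3 - <<'E'
from h import *
d=get_image("wrist");H=np.array(d["hand_eye"])
for p,y in [((281.2,218.5),.0604),((279.7,215.2),.0737),((279.7,206.5),.0737),((279.7,225),.0737)]:
    o,v=ray(p,d,H);print(p,(o+v*(y-o[1])/v[1]).round(4))
plan([.5199,.1905,.160],.038)
E
```

```text
(281.2, 218.5) [0.0007 0.0604 0.0017]
(279.7, 215.2) [-0.0003  0.0737 -0.0004]
(279.7, 206.5) [-0.0003  0.0737  0.0057]
(279.7, 225) [-0.0003  0.0737 -0.0073]
t 7.0 tcp [0.5205 0.1909 0.1899] yaw 0.0378 F [-0.6  -0.45 -0.42] open 0.0215
shift cm [-0.06  2.99 -0.04] turn -0.0
```

Tip and hole mouth agree to about 1 mm. I'll correct by −0.8 mm in x and +0.7 mm in z, then lower gently into the bush.

arm_command --increments '[[[-0.08,0,0.07,0],[-0.08,0.3,0.07,0],[-0.08,0.7,0.07,0],[-0.08,1.1,0.07,0],[-0.08,1.4,0.07,0],[-0.08,1.7,0.07,0],[-0.08,2.0,0.07,0],[-0.08,2.2,0.07,0],[-0.08,2.4,0.07,0],[-0.08,2.4,0.07,0]]]'

```text
time: 7.83
ee_pos: [0.5193, 0.1915, 0.1649]
tcp_rot: [-1.571, 0.001, 0.038]
contact_force: [-0.4, -0.2, -1.0]
opening: 0.0217
```

```bash
python3 - <<'E'
from h import *
plan([.5199,.191,.1464],.038)
s=observe();print(s["torque"])
d=get_image("wrist");im=np.ascontiguousarray(d["image"])
cv2.imwrite("pics/w8c.png",cv2.resize(im[150:330,200:360,::-1],None,fx=3.3,fy=3.3,interpolation=cv2.INTER_CUBIC))
E
```

```text
t 7.83 tcp [0.5193 0.1915 0.1649] yaw 0.0379 F [-0.43 -0.19 -1.01] open 0.0217
shift cm [ 0.06  1.85 -0.05] turn -0.0
[-0.00547665  0.04563221 -0.00825384]
```

View pics/w8c.png

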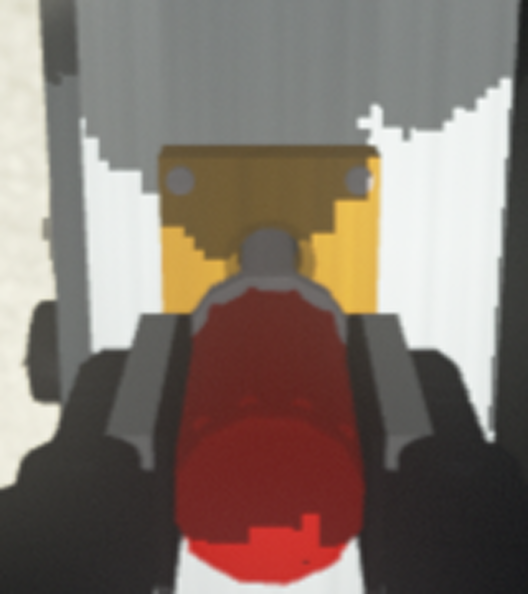

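The tip is inside the bush, centred and free of contact. Lowering to the carriage top, expected at TCP z ≈ 0.1444.

arm_command --increments '[[[0,0.3,0,0],[0,0.7,0,0],[0,1.1,0,0],[0,1.5,0,0],[0,1.75,0,0],[0,1.85,0,0],[0,1.9,0,0],[0,1.95,0,0],[0,1.95,0,0]]]'

```text
time: 8.63
ee_pos: [0.5194, 0.1916, 0.1458]
tcp_rot: [-1.571, -0.0, 0.038]
contact_force: [0.0, -0.3, -0.4]
opening: 0.0217
```

arm_command --increments '[[[0,0.05,0,0],[0,0.1,0,0],[0,0.1,0,0]]]'

```text
time: 8.88
ee_pos: [0.5194, 0.1916, 0.1448]
tcp_rot: [-1.571, -0.0, 0.038]
contact_force: [-0.5, -0.4, -1.7]
opening: 0.0213
```

arm_command --increments '[[[0,0.05,0,0],[0,0.05,0,0],[0,0.05,0,0]]]'

```text
time: 9.13
ee_pos: [0.5194, 0.1916, 0.1444]
tcp_rot: [-1.571, -0.0, 0.038]
contact_force: [-0.1, -0.4, 0.2]
opening: 0.0215
```

arm_command --increments '[[[0,0.05,0,0],[0,0.05,0,0],[0,0.05,0,0]]]'

```text
time: 9.38
ee_pos: [0.5196, 0.1917, 0.1442]
tcp_rot: [-1.571, -0.0, 0.038]
contact_force: [-1.6, 0.3, 6.5]
opening: 0.0213
```

arm_command --increments '[[[0,0.05,0,0],[0,0.05,0,0],[0,0.05,0,0]]]'

```text
time: 9.63
ee_pos: [0.5197, 0.1918, 0.144]
tcp_rot: [-1.571, -0.001, 0.038]
contact_force: [-3.0, -1.0, 12.2]
opening: 0.0215
```

Contact is felt at TCP z ≈ 0.1443, as predicted, but 12 N is more than light. I'll ease off to about 5 N and start sliding towards −y in small steps.

arm_command --increments '[[[0,-0.06,0,0],[0,-0.06,-0.15,0],[0,-0.06,-0.3,0],[0,-0.06,-0.4,0],[0,-0.06,-0.4,0]]]'

```text
time: 10.05
ee_pos: [0.5197, 0.188, 0.1442]
tcp_rot: [-1.57, -0.001, 0.038]
contact_force: [-1.1, 4.8, 5.9]
opening: 0.0219
```

arm_command --increments '[[[0,0,-0.1,0],[0,0,-0.2,0],[0,0,-0.3,0],[0,0,-0.4,0]]]'

```text
time: 10.38
ee_pos: [0.5199, 0.1842, 0.1442]
tcp_rot: [-1.57, -0.001, 0.038]
contact_force: [-0.6, 5.6, 6.0]
opening: 0.0215
```

arm_command --increments '[[[0,0,-0.1,0],[0,0,-0.2,0],[0,0,-0.3,0],[0,0,-0.4,0]]]'

```text
time: 10.72
ee_pos: [0.52, 0.1802, 0.1442]
tcp_rot: [-1.57, -0.001, 0.038]
contact_force: [-1.3, 4.7, 4.9]
opening: 0.0218
```

arm_command --increments '[[[0,0,-0.1,0],[0,0,-0.2,0],[0,0,-0.3,0]]]'

```text
time: 10.97
ee_pos: [0.5202, 0.1773, 0.1442]
tcp_rot: [-1.57, -0.001, 0.038]
contact_force: [-0.1, 4.7, 5.3]
opening: 0.0216
```

arm_command --increments '[[[0,0,-0.1,0],[0,0,-0.2,0],[0,0,-0.3,0],[0,0,-0.4,0]]]'

```text
time: 11.3
ee_pos: [0.5203, 0.1733, 0.1442]
tcp_rot: [-1.57, -0.001, 0.038]
contact_force: [-1.0, 4.8, 5.0]
opening: 0.0216
```

arm_command --increments '[[[0,0,-0.1,0],[0,0,-0.2,0],[0,0,-0.3,0]]]'

```text
time: 11.55
ee_pos: [0.5204, 0.1702, 0.1442]
tcp_rot: [-1.57, -0.001, 0.038]
contact_force: [-0.0, 5.1, 5.3]
opening: 0.0212
```

arm_command --increments '[[[0,0,-0.1,0],[0,0,-0.2,0],[0,0,-0.3,0],[0,0,-0.4,0]]]'

```text
time: 11.88
ee_pos: [0.5206, 0.1662, 0.1442]
tcp_rot: [-1.57, -0.001, 0.038]
contact_force: [-0.5, 5.5, 5.8]
opening: 0.0216
```

arm_command --increments '[[[0,0,-0.1,0],[0,0,-0.2,0],[0,0,-0.3,0]]]'

```text
time: 12.13
ee_pos: [0.5207, 0.1632, 0.1442]
tcp_rot: [-1.57, -0.001, 0.038]
contact_force: [1.3, 4.6, 4.0]
opening: 0.0214
```

arm_command --increments '[[[0,0,-0.1,0],[0,0,-0.2,0],[0,0,-0.3,0],[0,0,-0.4,0]]]'

```text
time: 12.47
ee_pos: [0.5206, 0.1582, 0.1437]
tcp_rot: [-1.571, 0.0, 0.038]
contact_force: [0.6, 1.2, 0.5]
opening: 0.0217
```

arm_command --increments '[[[0,0,-0.1,0],[0,0,-0.2,0],[0,0,-0.3,0]]]'

```text
time: 12.72
ee_pos: [0.5207, 0.1553, 0.1437]
tcp_rot: [-1.571, 0.0, 0.038]
contact_force: [1.2, 1.9, -0.6]
opening: 0.0211
```

The tip dropped at y ≈ 0.160: the vertical force went from 5 N to about 0 and z fell 0.5 mm to its commanded height. I'll probe downwards gently.

arm_command --increments '[[[0,0.05,0,0],[0,0.1,0,0],[0,0.15,0,0],[0,0.15,0,0]]]'

```text
time: 13.05
ee_pos: [0.5205, 0.1554, 0.1421]
tcp_rot: [-1.571, 0.001, 0.038]
contact_force: [0.3, -0.6, -1.0]
opening: 0.0215
```

arm_command --increments '[[[0,0.05,0,0],[0,0.1,0,0],[0,0.15,0,0],[0,0.15,0,0]]]'

```text
time: 13.38
ee_pos: [0.5207, 0.1556, 0.1408]
tcp_rot: [-1.571, 0.0, 0.038]
contact_force: [-0.4, 0.1, -0.9]
opening: 0.0216
```

arm_command --increments '[[[0,0.05,0,0],[0,0.1,0,0],[0,0.15,0,0],[0,0.15,0,0]]]'

```text
time: 13.72
ee_pos: [0.5207, 0.1556, 0.1393]
tcp_rot: [-1.571, 0.0, 0.038]
contact_force: [-0.4, -0.1, -0.5]
opening: 0.0213
```

arm_command --increments '[[[0,0.08,0,0],[0,0.16,0,0],[0,0.24,0,0],[0,0.3,0,0],[0,0.3,0,0]]]'

```text
time: 14.13
ee_pos: [0.5206, 0.1556, 0.1362]
tcp_rot: [-1.571, 0.0, 0.038]
contact_force: [-0.1, 0.1, -0.2]
opening: 0.0212
```

arm_command --increments '[[[0,0.08,0,0],[0,0.16,0,0],[0,0.24,0,0],[0,0.3,0,0],[0,0.3,0,0]]]'

```text
time: 14.55
ee_pos: [0.5207, 0.1556, 0.1332]
tcp_rot: [-1.571, 0.0, 0.038]
contact_force: [0.1, 1.0, -0.8]
opening: 0.0217
```

arm_command --increments '[[[0,0.08,0,0],[0,0.16,0,0],[0,0.24,0,0],[0,0.3,0,0],[0,0.35,0,0],[0,0.35,0,0]]]'

```text
time: 15.05
ee_pos: [0.5207, 0.1556, 0.1298]
tcp_rot: [-1.571, 0.0, 0.038]
contact_force: [0.2, 0.3, 0.4]
opening: 0.021
```

arm_command --increments '[[[0,0.05,0,0],[0,0.08,0,0],[0,0.08,0,0]]]'

```text
time: 15.3
ee_pos: [0.5207, 0.1556, 0.129]
tcp_rot: [-1.571, 0.0, 0.038]
contact_force: [0.6, -0.5, -0.8]
opening: 0.0215
```

arm_command --increments '[[[0,0.04,0,0],[0,0.06,0,0],[0,0.06,0,0]]]'

```text
time: 15.55
ee_pos: [0.5208, 0.1556, 0.1285]
tcp_rot: [-1.571, 0.0, 0.038]
contact_force: [-0.4, -0.2, -1.5]
opening: 0.0213
```

arm_command --increments '[[[0,0.04,0,0],[0,0.05,0,0],[0,0.05,0,0]]]'

```text
time: 15.8
ee_pos: [0.5208, 0.1557, 0.1284]
tcp_rot: [-1.571, -0.0, 0.038]
contact_force: [-2.7, -1.4, 6.5]
opening: 0.0218
```

The shoulder meets the bush at TCP z = 0.1284 with 6.5 N, as predicted. Pressing slightly, easing, then letting go.

arm_command --increments '[[[0,0.03,0,0],[0,0.04,0,0],[0,0.04,0,0],[0,0,0,0],[0,0,0,0]]]'

```text
time: 16.22
ee_pos: [0.5208, 0.1557, 0.1283]
tcp_rot: [-1.571, -0.0, 0.038]
contact_force: [-2.6, -1.2, 8.7]
opening: 0.0214
```

arm_command --increments '[[[0,-0.04,0,0],[0,-0.04,0,0],[0,-0.04,0,0],[0,-0.04,0,0],[0,-0.04,0,0],[0,-0.04,0,0],[0,-0.04,0,0],[0,-0.04,0,0],[0,-0.04,0,0],[0,-0.04,0,0]]]' --grip 1

```text
time: 17.05
ee_pos: [0.5207, 0.1556, 0.1284]
tcp_rot: [-1.571, 0.0, 0.038]
contact_force: [0.4, -0.3, 0.4]
opening: 0.0852
```

```bash
python3 - <<'E'
from h import *
plan([.5207,.1556,.24],.038)
d=get_image("wrist");im=np.ascontiguousarray(d["image"])
cv2.imwrite("pics/w9.png",im[:,:,::-1])
E
```

```text
t 17.05 tcp [0.5207 0.1556 0.1284] yaw 0.0379 F [ 0.44 -0.27  0.4 ] open 0.0852
shift cm [ -0.   -11.16   0.  ] turn -0.0
```

View pics/w9.png

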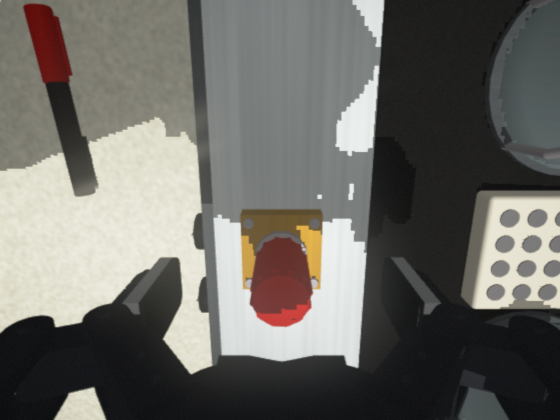

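Released; the pin stands with its shoulder flush on the bush. Retreating straight up and then away towards the robot.

arm_command --increments '[[[0,-0.5,0,0],[0,-2,0,0],[0,-4,0,0],[0,-6.5,0,0],[0,-9,0,0],[0,-11.5,0,0],[0,-13,0,0],[-1,-14,-2,0],[-2,-14,-5,0],[-3,-14,-8,0],[-3,-14,-10,0],[-3,-14,-10,0]]]'

```text
time: 18.1
ee_pos: [0.4945, 0.0502, 0.2688]
tcp_rot: [-1.572, -0.0, 0.033]
contact_force: [0.2, -0.3, 0.1]
opening: 0.0856
```

```bash
python3 - <<'E'
from h import *
for n in ["wrist","scene","top"]:
    s=observe();d=get_image(n);im=np.ascontiguousarray(d["image"]);cv2.imwrite(f"pics/{n}10.png",im[:,:,::-1])
    E=wristE(d,s) if n=="wrist" else d["extrinsics"]
    print(n,s["time"],[(b,onz(b[0],d,.16,E).round(4)) for b in blobs(im,(0,120,40),(8,255,255),30)[0]])
    if n=="scene": cv2.imwrite("pics/s10c.png",cv2.resize(im[150:300,260:420,::-1],None,fx=4,fy=4,interpolation=cv2.INTER_CUBIC))
E
```

```text
wrist 18.1 [(([321.8, 59.2], [304, 39, 37, 42, 1066]), array([0.5198, 0.1522, 0.16  ]))]
scene 18.15 [(([351.5, 166.8], [344, 163, 16, 8, 85]), array([0.4649, 0.2309, 0.16  ])), (([322.6, 188.9], [318, 182, 10, 15, 119]), array([0.5326, 0.1524, 0.16  ])), (([400.6, 322.2], [396, 318, 10, 10, 68]), array([0.8712, 0.2914, 0.16  ])), (([447.3, 330.9], [443, 327, 10, 9, 69]), array([0.891 , 0.3849, 0.16  ]))]
top 18.2 [(([137.9, 82.3], [135, 79, 8, 8, 44]), array([0.8401, 0.3867, 0.16  ])), (([178.2, 91.1], [175, 88, 8, 8, 45]), array([0.8199, 0.2927, 0.16  ])), (([197.1, 294.3], [188, 291, 20, 8, 98]), array([0.3596, 0.2333, 0.16  ]))]
```

View pics/wrist10.png

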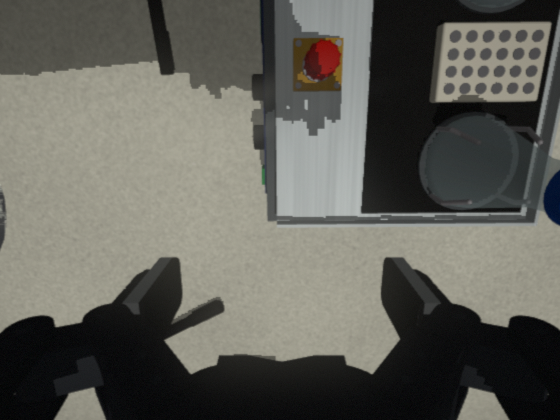

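View pics/s10c.png

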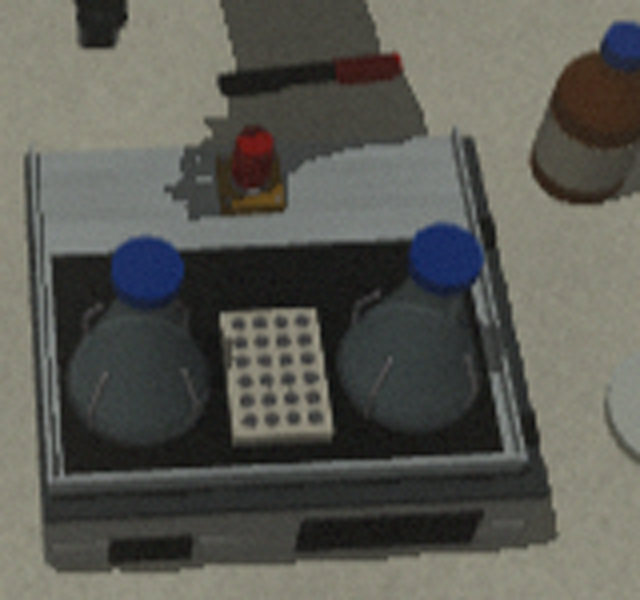

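View pics/top10.png

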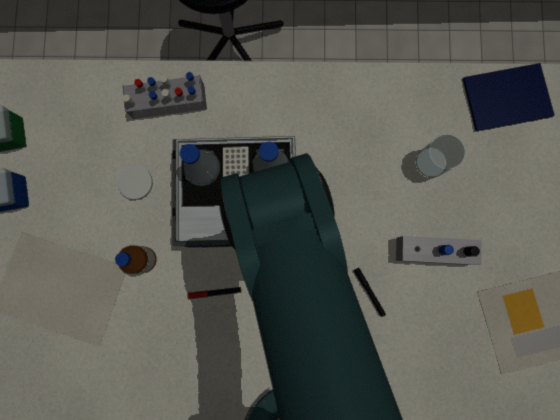

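arm_command --increments '[[[0,0,0,0],[0,0,0,0],[0,0,0,0]]]'

```text
time: 18.5
ee_pos: [0.4945, 0.0553, 0.2684]
tcp_rot: [-1.57, 0.0, 0.039]
contact_force: [0.9, -0.3, -0.5]
opening: 0.0851
```

```bash
python3 - <<'E'
from h import *
print(sign_off()); s=observe(); print(s["time"],s["contact_force"])
E
```

```text
the job is handed in; nothing more can be done
None
the job is handed in; nothing more can be done
```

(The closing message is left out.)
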